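Clear the denture cup and pop open the touch-latch bin

ROBOT

A 6-joint arm with a two-finger parallel gripper is mounted at the origin on the work surface. World frame = base frame: x ahead of the robot, y to its left, z up, the work surface at z = 0. Lengths are in mm, angles in rad, forces in N, time in s.
With the tool pointing down it reaches from about 350 to 775 mm from the base axis. Payload 7.3 kg.
Tool frame: the origin (TCP) lies midway between the tips of the shut fingers; the grasp point (between the pads) lies 19 mm behind it; z points along the fingers, y is the line along which they close (so a half turn about z gives the same grasp; the last joint's range is limited). The gripper opens to 92 mm and grips with 3 to 60 N. Pads are 19 mm wide; open, the fingers measure 130 mm over their backs; the gripper's body (75 mm by 190 mm) begins 47 mm behind the grasp point.
Start: joints at [-1.248, 0.342, 1.524, -0, 1.275, -0.146], TCP at [237.228, -468.367, 226.741] pointing down, gripper open.
Joint ranges: [-2.53, 2.53], [-0.77, 2.02], [0.04, 2.7], [-1, 4.14], [0.28, 2.66], [-3.11, 3.11]. Speed limits (rad/s): [2.57, 2.57, 3.14, 3.14, 3.14, 3.14].

INTERFACE

Orientations are given as [roll, pitch, yaw] about the fixed x, y, z axes, in that order (R = Rz(yaw) Ry(pitch) Rx(roll)).
In Python, from plant import readout, vision, order, models gives the robot as it stands. The module is installed in compiled form; this text tells all that it offers.
- The arm moves only by the tool step_arm, never from a script. Its argument "series" is text: rows parted by semicolons, each of 7 numbers parted by spaces: the gripper's target within -1 to 1 (shut at 1, half-way at 0, fully open at -1), then the shift along the tool's x, y, z each as a share of 80 mm, from -1 to 1, then the turn, a rotation vector about the tool's x, y, z each as a share of 2 pi rad, from -1 to 1. In form: jaw x y z ax ay az; .... A call has 1 to 20 rows; each row is the pose to reach, as a shift and turn from the pose commanded when the call began, along the tool's axes at that moment, turning the shorter way round; what a row does not reach only later rows make up. A row lasts 1/10 s, in which the tool goes at most 50 mm and 8.59 degrees, less where a joint would pass 70% of its speed; a pose out of reach is approached as far as the arm can. A call with a number of a shift or a turn outside -1 to 1 is refused whole. A call with a gripper value outside its range is refused whole. The fingers move at their own pace and stop on an object; the grip force is fixed at half the most. Time passes only in rows, so rows that repeat a pose let the fingers close. It gives the time, the measured TCP pose, the force, the opening and the grip force at its end, in the units of the state.
- readout.get_obs(): the state, without advancing time (a new reading comes with each control period).
- vision.capture(name): name is "scene" or "top" or "wrist"; returns a dict with "frame" (384x512x3 uint8, red, green, blue), "depth" (384x512 float32, mm along the optical axis (not along the pixel's ray), 0 where there is no reading), "fovy" (degrees; the focal length in pixels is half the picture's height over the tangent of half this angle, whatever the lens; pixels are square), "cx", "cy" (the principal point, pixels), "k1" (the pictures are not rectified: a ray, as slopes to the right and down, at radius r is drawn at 1 + k1 r^2 times it, then the intrinsics apply), "rvec" (rotation vector, rad) and "tvec" (3), from world to camera coordinates, as OpenCV has them; the wrist camera has in their place "mount" (4x4, takes a point from camera to tool coordinates, whose origin is the TCP and whose axes are the flange's). Camera axes: x right, y down, z forward; pixel columns grow to the right and rows downward; lengths in mm; the calibration is good to about 2 mm. A picture is of the moment at which its call begins: read the wrist's pose just before it.
- order.close_job(): hands the job in; it is judged then, once.
Trained networks look in a picture, given as the dict that the camera call returned (one of the last four; its "shot" number tells which), for a name from the list of things; names that differ only in an ending like _2 or _b are one class to them, and where a whole thing is asked for, a point or a joint stands for the part that bears it (a point fixed in the world has none). Each returns a list of dicts, best first, with "p" (0 to 1); they miss things now and then, are a little off and sometimes report something else, mostly with a low value. They report only what shows in the picture. A call takes as long as a camera call. They do not tell look-alikes from the thing itself.
- models.look_for(picture, thing): "position" ([column, row] in pixels, amid what is visible of it).
- models.pinpoint(picture, thing): "position" ([column, row] in pixels: a listed point, or the origin of a listed thing).
The state is a dict: "time": time; "joint_positions": joint angles; "dq": joint speeds; "tau": joint torques, N m; "tool_pos": TCP position; "tcp_rot": TCP orientation; "contact_force": force on the tool from outside, world axes, zero at the start; "moment": the same for the moment, N m; "grip_width": finger opening in mm; "finger_force": force on a finger pad.
Only numpy, scipy, OpenCV 4.12 (cv2) and the standard library are available. Lean on these libraries where they do the work, as an engineer would, in place of code of your own. Each camera call takes 0.05 s, during which the arm holds its last target. There are 200 camera calls.

TASK

The flap of the round bin opens at a touch, but the lidded denture cup stands in its way. Without picking anything up, push the cup along the counter with the fingers until it stands upright on the square wooden inlay; only then press the block at the top of the flap inwards until its catch lets go and the flap springs ajar, and let it swing out freely. Leave the tray, clipper, hairbrush, tumbler, soap bottle and jar where they are.

Things in the scene. Friction and masses are not known exactly. Their poses are not given: they have to be found in the camera images.
- bin: Round white tilt-out bin fixed to the counter, 170 mm diameter, 127 mm high. Origin: centre of its underside; x points from front to back (the flap is on its -x side), z up. The flap spans 45 degrees to each side of the front, 22 to 118 mm high; its hinge is a level line along the bin's y at x = -82 mm, 20 mm above the counter.
- flap (a joint): Tilt of the bin's front flap, rad. 0 = shut, held by the catch. Pressed in at the top it goes negative (stop at -0.075, 6 mm in at the block); the catch lets go at about -0.035 to -0.045 (3 to 4 mm in, some 5 N). Then, as the finger backs off, a spring swings the top out towards -x of the bin, to the stop at 0.5 (ajar).
- press_pad (a point): Centre of the outer face of the grey block at the top middle of the flap: 50 mm wide (bin y), 24 mm tall, standing 19 mm out from the flap; shut, the face lies 104 mm in front of the bin's origin and its centre 105 mm above the counter. Moves with the flap. x of the point points into the bin while the flap is shut.
- cup_center (a point): Centre, half-way up, of the loose lidded denture cup, aqua plastic: square with rounded corners, 80 x 80 mm, 75 mm high, straight sides, about 0.2 kg; axes along its sides, z up. It stands close in front of the flap, where the flap would hit it.
- inlay_center (a point): Centre of a square wooden inlay in the counter, 120 x 120 mm, flush (no step), to the left or to the right of the cup; the tray lies on the other side.
- tray: Small loose stainless steel tray, 120 x 120 mm, rim 18 mm high; origin at the centre of its underside. Leave alone.
- clipper: Chrome nail clipper lying in the tray, 66 mm long, 13 mm wide, 11 mm high; origin under its middle. Leave alone.
- hairbrush: Brown plastic hairbrush lying bristles up between the cup and the robot, 210 mm long (along its x), 62 mm wide, 30 mm high; origin near its middle, on the counter. Leave alone.
- tumbler: White ceramic tumbler, 72 mm diameter, 100 mm high, standing beyond or beside the bin; origin at the centre of its underside. Leave alone.
- soap: Amber soap bottle, 64 mm diameter, 150 mm high, standing beyond or beside the bin; origin at the centre of its underside. Leave alone.
- jar: Clear jar with a metal lid, 72 mm diameter, 75 mm high, standing beyond or beside the bin; origin at the centre of its underside. Leave alone.
Mind the look-alikes: they are no part of the job. Leave any black, blue or red look-alike of the part that bears cup_center alone.

How it is judged:
By the outcome, as a careful person would: the job done as asked, in the order asked, and still so for the second after the job is handed in, with the robot touching nothing.
It also fails if it takes over 64 s, if anything falls off the work surface, if the arm or the gripper's body presses on something with over 40 N, if the wrist force passes 120 N, or if a joint passes its speed limit or range.

## Working session

There is one attempt and no reset: what is moved stays moved. The work goes in short steps, Python scripts to look and compute and a tool call to move; the robot and the scene stay as the last step left them, time stands still between calls to the robot, and variables do not carry over. Pictures are saved under pics/ and viewed, at most 10 in all, crops included, and the job is handed in when it is done.

Besides the shell and the picture viewer there is one more tool, called after "Call:" as name(argument=value, ...), one argument or row to a line, values as JSON. step_arm: Moves the arm, as the interface text tells. Shift numbers are shares of 80 mm and turn numbers shares of 2 pi rad, none past 1 either way. Its arguments: {"type":"object","properties":{"series":{"type":"string"}},"required":["series"]}

```bash
mkdir -p pics
cat > h.py <<'E'
import numpy as np, cv2
from plant import readout, vision, order, models
from scipy.spatial.transform import Rotation as R
def K(c):
    f=192/np.tan(np.radians(c["fovy"])/2); return np.array([[f,0,c["cx"]],[0,f,c["cy"]],[0,0,1.]])
def ray(c,p):
    u=cv2.undistortPoints(np.array([[p]],float),K(c),np.array([c["k1"],0,0,0,0.]),None,None)[0,0]
    return np.array([u[0],u[1],1.])
def cam(c):  # R,t world<-cam
    Rm=cv2.Rodrigues(np.array(c["rvec"],float))[0]; return Rm.T,-Rm.T@np.array(c["tvec"],float).ravel()
def onz(c,p,z):
    Rw,t=cam(c); d=Rw@ray(c,p); return t+d*(z-t[2])/d[2]
def cloud(c):
    Rw,t=cam(c); h,w=c["depth"].shape; v,u=np.mgrid[:h,:w]
    pts=np.stack([u,v],-1).reshape(-1,1,2).astype(float)
    n=cv2.undistortPoints(pts,K(c),np.array([c["k1"],0,0,0,0.]))[:,0]
    d=c["depth"].reshape(-1,1); P=np.hstack([n*d,d])@Rw.T+t
    P[d[:,0]<=0]=np.nan; return P.reshape(h,w,3)
E
cat > a.py <<'E'
from h import *
cs={n:vision.capture(n) for n in("scene","top")}
for n,c in cs.items():
    cv2.imwrite(f"pics/{n}0.png",c["frame"][:,:,::-1])
    P=cloud(c)
    for th,z in [("bin",0),("press_pad",105),("cup_center",37.5),("inlay_center",0),("tray",0),("hairbrush",0),("tumbler",0),("soap",0),("jar",0)]:
        print(n,th,[(np.round(r["p"],2),np.round(r["position"]).tolist(),np.round(onz(c,r["position"],z)).tolist()[:2]) for r in models.pinpoint(c,th)[:3]])
print(readout.get_obs())
E
python3 a.py
```

```text
scene bin [(np.float64(0.58), [222.0, 256.0], [680.0, -42.0]), (np.float64(0.5), [282.0, 196.0], [367.0, 33.0]), (np.float64(0.31), [340.0, 302.0], [722.0, 307.0])]
scene press_pad [(np.float64(0.68), [239.0, 210.0], [589.0, -22.0]), (np.float64(0.33), [190.0, 205.0], [619.0, -163.0])]
scene cup_center [(np.float64(0.98), [369.0, 231.0], [480.0, 336.0]), (np.float64(0.96), [223.0, 169.0], [332.0, -198.0]), (np.float64(0.89), [339.0, 199.0], [364.0, 223.0])]
scene inlay_center [(np.float64(0.78), [312.0, 249.0], [569.0, 193.0])]
scene tray [(np.float64(0.96), [195.0, 206.0], [511.0, -220.0])]
scene hairbrush [(np.float64(0.63), [279.0, 194.0], [358.0, 22.0]), (np.float64(0.51), [297.0, 295.0], [738.0, 198.0])]
scene tumbler [(np.float64(0.74), [340.0, 302.0], [725.0, 306.0]), (np.float64(0.64), [296.0, 294.0], [736.0, 195.0])]
scene soap [(np.float64(0.86), [339.0, 299.0], [715.0, 301.0])]
scene jar [(np.float64(0.97), [163.0, 252.0], [729.0, -210.0])]
top bin [(np.float64(0.8), [280.0, 145.0], [674.0, -41.0])]
top press_pad [(np.float64(0.83), [273.0, 172.0], [580.0, -21.0])]
top cup
[... 688 characters left out ...]
], [733.0, -215.0])]
{'time': 1.0, 'joint_positions': array([-1.24798241e+00,  3.41993042e-01,  1.52409959e+00, -1.51010389e-05,
        1.27540057e+00, -1.46019218e-01]), 'dq': array([-0.00111664, -0.00014129, -0.00151284, -0.00040931,  0.00021163,
       -0.00168964]), 'tau': array([-8.05947275e-04, -4.31134629e+01, -2.44478488e+01,  7.17904419e-02,
        4.82306303e-02,  9.93517631e-06]), 'tool_pos': array([ 237.23152642, -468.36457827,  226.74426503]), 'tcp_rot': array([3.14149636e+00, 2.87637523e-05, 4.68837526e-01]), 'contact_force': array([0.81803692, 0.24213911, 0.39051133]), 'moment': array([0.00078401, 0.02982592, 0.04293083]), 'finger_force': 0.0, 'grip_width': 91.9074923890032}
```

View pics/scene0.png

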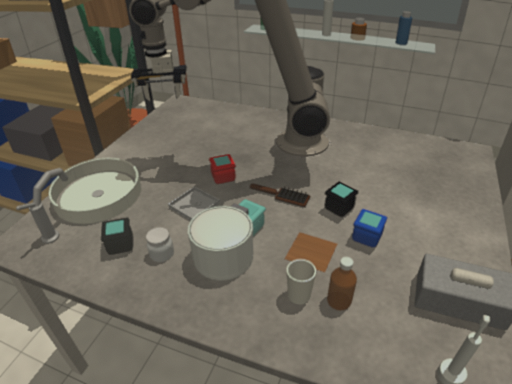

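View pics/top0.png

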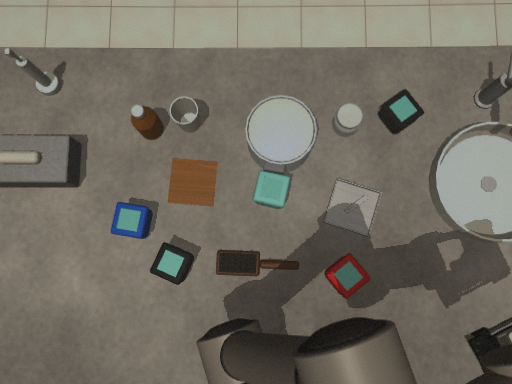

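The top view shows the aqua cup at (272,189), the bin at (281,131), the inlay at (192,181) to its left and the tray at (352,207) to its right. The black, blue and red look-alikes stand clear of the path.

```bash
cat > b.py <<'E'
from h import *
c=vision.capture("top"); P=cloud(c); f=c["frame"]
hsv=cv2.cvtColor(f,cv2.COLOR_RGB2HSV)
def rect(m,name):
    n,l,s,ce=cv2.connectedComponentsWithStats(m.astype(np.uint8))
    i=1+np.argmax(s[1:,4]); q=P[l==i]; q=q[~np.isnan(q[:,0])]
    r=cv2.minAreaRect(q[:,:2].astype(np.float32)); print(name,len(q),np.round(r[0]),np.round(r[1]),round(r[2],1),"zmed",np.median(q[:,2]))
v,u=np.mgrid[:384,:512]
near=lambda x,y,r:(abs(u-x)<r)&(abs(v-y)<r)
a=near(272,189,32)&(hsv[...,1]>60)&(hsv[...,0]>70)&(hsv[...,0]<100)
rect(a,"cup all"); rect(a&(P[...,2]>68),"cup lid")
rect(near(192,181,35)&(hsv[...,1]>100)&(hsv[...,0]<20),"inlay")
rect(near(281,131,50)&(P[...,2]>118)&(P[...,2]<140),"bin top")
rect(near(252,265,50)&(P[...,2]>8)&(P[...,2]<60),"brush")
rect(near(352,207,36)&(P[...,2]>8)&(P[...,2]<40),"tray")
rect(near(184,110,20)&(P[...,2]>85),"tumbler")
q=P[near(275,165,30)]; k=(q[:,2]>80)&(q[:,2]<119); print(len(q[k])); print(np.round(q[k][:40]).tolist())
rect(near(350,115,22)&(P[...,2]>60),"jar")
big=cv2.resize(f[90:300,130:400],None,fx=2.9,fy=2.8,interpolation=cv2.INTER_CUBIC)
cv2.imwrite("pics/crop1.png",big[:,:,::-1])
E
python3 b.py
```

```text
cup all 1042 [546. -17.] [79. 80.] 77.1 zmed 75.17473799762081
cup lid 1008 [545. -17.] [79. 80.] 77.3 zmed 75.24999754565192
inlay 2049 [576. 190.] [121. 121.] 85.6 zmed 0.9342579535784807
bin top 3125 [683. -38.] [167. 165.] 36.7 zmed 124.39237899931572
brush 1360 [363.  20.] [210.  61.] 88.2 zmed 16.08783550515909
tray 313 [ 507. -225.] [120. 121.] 72.2 zmed 16.79453530051478
tumbler 241 [736. 199.] [69. 70.] 88.4 zmed 98.13984233700148
520
[[667.0, 42.0, 115.0], [666.0, 37.0, 117.0], [666.0, 29.0, 117.0], [663.0, 44.0, 119.0], [663.0, 37.0, 117.0], [663.0, 34.0, 118.0], [661.0, 41.0, 119.0], [661.0, 37.0, 116.0], [661.0, 20.0, 119.0], [658.0, 41.0, 117.0], [658.0, 32.0, 118.0], [658.0, 29.0, 119.0], [657.0, 42.0, 115.0], [657.0, 39.0, 114.0], [656.0, 34.0, 119.0], [656.0, 29.0, 117.0], [653.0, 41.0, 118.0], [654.0, 34.0, 115.0], [654.0, 32.0, 115.0], [653.0, 20.0, 119.0], [654.0, 42.0, 105.0], [651.0, 39.0, 116.0], [651.0, 37.0, 119.0], [651.0, 32.0, 119.0], [651.0, 29.0, 117.0], [657.0, 43.0, 86.0], [649.0, 37.0, 116.0], [649.0, 29.0, 117.0], [650.0, 40.0, 103.0], [646.0, 37.0, 119.0], [646.0, 25.0, 119.0], [646.0, -95.0, 119.0], [651.0, 40.0, 90.0], [645.0, 37.0, 114.0], [644.0, 34.0, 118.0], [645.0, 29.0, 114.0], [644.0, 27.0, 116.0], [644.0, 25.0, 117.0], [643.0, -90.0, 119.0], [644.0, 37.0, 105.0]]
jar 503 [ 730. -213.] [61. 62.] 44.2 zmed 74.48268799551738
```

View pics/crop1.png

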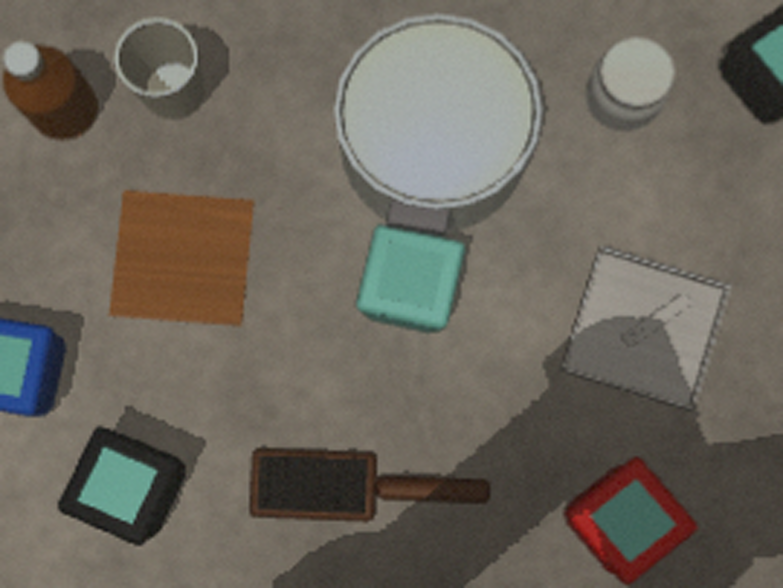

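Call:
step_arm(
  series="-1 1 -0.55 0 0 0 0;-1 1 -0.55 0 0 0 0;-1 1 -0.55 0 0 0 0",
)

```text
time: 1.35
tool_pos: [290.6, -389.4, 226.9]
tcp_rot: [-3.14, -0.001, 0.472]
contact_force: [-1.2, -0.3, -0.2]
grip_width: 91.7
finger_force: 0.0
```

Call:
step_arm(
  series="-1 1 -0.55 0 0 0 0;-1 1 -0.55 0 0 0 0;-1 1 -0.55 0 0 0 0",
)

```text
time: 1.65
tool_pos: [341.9, -314.5, 227.0]
tcp_rot: [-3.141, -0.001, 0.473]
contact_force: [0.4, -0.3, -0.6]
grip_width: 91.7
finger_force: 0.0
```

Call:
step_arm(
  series="-1 1 -0.55 0 0 0 0;-1 1 -0.55 0 0 0 0;-1 1 -0.55 0 0 0 0",
)

```text
time: 1.95
tool_pos: [393.3, -239.8, 226.9]
tcp_rot: [-3.141, -0.001, 0.473]
contact_force: [-1.4, -0.7, -0.6]
grip_width: 91.8
finger_force: 0.0
```

Call:
step_arm(
  series="-1 1 -0.55 0 0 0 0;-1 1 -0.55 0 0 0 0;-1 1 -0.55 0 0 0 0",
)

```text
time: 2.25
tool_pos: [444.9, -164.9, 226.8]
tcp_rot: [3.141, -0.001, 0.472]
contact_force: [0.3, -0.2, -0.8]
grip_width: 92.1
finger_force: 0.0
```

Call:
step_arm(
  series="-1 1 -0.55 0 0 0 0;-1 1 -0.55 0 0 0 0;-1 1 -0.55 0 0 0 0;-1 1 -0.55 0 0 0 0",
)

```text
time: 2.65
tool_pos: [494.6, -92.4, 226.5]
tcp_rot: [3.141, 0.001, 0.47]
contact_force: [0.6, -0.4, -0.0]
grip_width: 91.6
finger_force: 0.0
```

```bash
cat > go.py <<'E'
from h import *
import sys
# usage: go.py x y z pitch yaw -> shares
x,y,z,p,w=map(float,sys.argv[1:])
o=readout.get_obs(); Rc=R.from_euler("xyz",o["tcp_rot"]); Rt=R.from_euler("xyz",[np.pi,p,w])
print("t",o["time"],"pos",np.round(o["tool_pos"],1),"rot",np.round(o["tcp_rot"],3),"q",np.round(o["joint_positions"],2),"F",np.round(o["contact_force"],1))
print("shift",np.round(Rc.inv().apply(np.array([x,y,z])-o["tool_pos"])/80,3),"turn",np.round((Rc.inv()*Rt).as_rotvec()/2/np.pi,4))
E
python3 go.py 546 -17 180 -0.19 -0.22
```

```text
t 2.65 pos [494.6 -92.4 226.5] rot [3.141e+00 1.000e-03 4.700e-01] q [-0.34  0.3   1.58 -0.    1.26  0.76] F [ 0.6 -0.4 -0. ]
shift [ 1.    -0.55   0.579] turn [-0.0103  0.0292  0.1095]
```

Call:
step_arm(
  series="-1 1 -0.55 0.3 -0.0103 0.0292 0.1095;-1 1 -0.55 0.3 -0.0103 0.0292 0.1095;-1 1 -0.55 0.3 -0.0103 0.0292 0.1095;-1 1 -0.55 0.3 -0.0103 0.0292 0.1095;-1 1 -0.55 0.3 -0.0103 0.0292 0.1095;-1 1 -0.55 0.3 -0.0103 0.0292 0.1095;-1 1 -0.55 0.3 -0.0103 0.0292 0.1095",
)

```text
time: 3.35
tool_pos: [546.0, -17.6, 203.0]
tcp_rot: [-3.142, -0.19, -0.22]
contact_force: [0.2, -0.6, -0.1]
grip_width: 91.9
finger_force: 0.0
```

```bash
cat > w.py <<'E'
from h import *
import sys
o=readout.get_obs(); c=vision.capture("wrist")
Rt=R.from_euler("xyz",o["tcp_rot"]).as_matrix(); M=np.array(c["mount"]); Rw=Rt@M[:3,:3]; t=Rt@M[:3,3]+o["tool_pos"]
c["rvec"]=cv2.Rodrigues(Rw.T)[0]; c["tvec"]=-Rw.T@t
P=cloud(c); hsv=cv2.cvtColor(c["frame"],cv2.COLOR_RGB2HSV)
a=(hsv[...,1]>60)&(hsv[...,0]>70)&(hsv[...,0]<100)&(P[...,2]>68)&(P[...,2]<82)
q=P[a]; r=cv2.minAreaRect(q[:,:2].astype(np.float32)); print("lid",len(q),r, np.median(q[:,2]))
cv2.imwrite(f"pics/{sys.argv[1]}.png",c["frame"][:,:,::-1])
pp=[p for p in models.pinpoint(c,"press_pad")]
print([(p["p"],p["position"],onz(c,p["position"],105)) for p in pp])
E
python3 w.py wrist1; python3 go.py 549 -18 110 -0.19 -0.22
```

```text
lid 6270 ((547.6876831054688, -17.629257202148438), (79.24187469482422, 78.79315185546875), 77.39987182617188) 75.44764816506193
[(0.79, [242.4, 174.9], array([580.77102097, -20.5017457 , 105.        ]))]
t 3.45 pos [546.3 -17.1 202.9] rot [-3.141 -0.191 -0.22 ] q [-0.17  0.3   1.67 -0.01  0.98  1.63] F [-0.  -0.9  0.1]
shift [-0.185  0.004  1.147] turn [-0.0001 -0.0001 -0.0001]
```

View pics/wrist1.png

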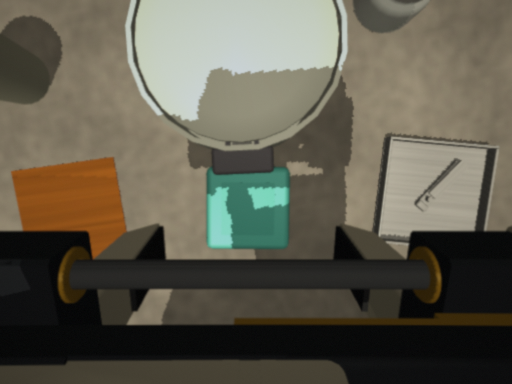

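The wrist view shows the cup centred between the open fingers at about (248,208), with the grey block just beyond it at (242,158) and the tray clear at right. I'll straddle the cup loosely with the jaws open and push it with the right finger.

```bash
python3 -c "
from h import *
c=vision.capture('wrist');print(np.round(c['mount'],2))"; python3 go.py 547 -17.5 130 -0.19 -0.22;  python3 go.py 547 -17.5 80 -0.19 -0.22
```

```text
[[  -0.     -0.96   -0.27   73.7 ]
 [   1.     -0.     -0.      1.08]
 [   0.     -0.27    0.96 -158.06]
 [   0.      0.      0.      1.  ]]
t 3.5 pos [546.3 -16.9 202.8] rot [-3.141 -0.191 -0.221] q [-0.17  0.3   1.67 -0.01  0.98  1.63] F [-0.3  0.1 -0. ]
shift [-0.163  0.006  0.895] turn [-0.0001 -0.0001 -0.0001]
t 3.5 pos [546.3 -16.9 202.8] rot [-3.141 -0.191 -0.221] q [-0.17  0.3   1.67 -0.01  0.98  1.63] F [-0.3  0.1 -0. ]
shift [-0.282  0.006  1.509] turn [-0.0001 -0.0001 -0.0001]
```

Call:
step_arm(
  series="-1 -0.163 0.006 0.895 0 0 0;-1 -0.163 0.006 0.895 0 0 0;-1 -0.163 0.006 0.895 0 0 0",
)

```text
time: 3.8
tool_pos: [544.6, -16.6, 126.5]
tcp_rot: [-3.141, -0.183, -0.221]
contact_force: [0.6, 1.0, 0.8]
grip_width: 91.8
finger_force: 0.0
```

Call:
step_arm(
  series="-1 -0.06 0 0.31 0 0 0;-1 -0.12 0 0.62 0 0 0;-1 -0.12 0 0.62 0 0 0",
)

```text
time: 4.1
tool_pos: [545.8, -16.5, 78.0]
tcp_rot: [-3.141, -0.187, -0.221]
contact_force: [-0.7, -0.9, -0.5]
grip_width: 91.4
finger_force: 0.0
```

```bash
python3 go.py 547 -17.5 24 -0.19 -0.22
```

```text
t 4.1 pos [545.8 -16.5  78. ] rot [-3.141 -0.187 -0.221] q [-0.16  0.46  1.82 -0.02  0.67  1.64] F [-0.7 -0.9 -0.5]
shift [-0.108  0.009  0.667] turn [-0.0001  0.0005 -0.0001]
```

Call:
step_arm(
  series="-1 -0.03 0.01 0.17 0 0 0;-1 -0.06 0.01 0.33 0 0 0;-1 -0.09 0.01 0.5 0 0 0;-1 -0.12 0.01 0.667 0 0 0;-1 -0.12 0.01 0.667 0 0 0;-1 -0.12 0.01 0.667 0 0 0",
)

```text
time: 4.7
tool_pos: [548.5, -17.6, 26.8]
tcp_rot: [-3.14, -0.193, -0.221]
contact_force: [-0.1, -0.1, 0.9]
grip_width: 91.7
finger_force: 0.0
```

```bash
python3 go.py 570 196 24 -0.19 -0.077
```

```text
t 4.7 pos [548.5 -17.6  26.8] rot [-3.14  -0.193 -0.221] q [-0.17  0.55  1.86 -0.02  0.53  1.64] F [-0.1 -0.1  0.9]
shift [-0.325 -2.664 -0.025] turn [ 0.0042 -0.0005 -0.0225]
```

Call:
step_arm(
  series="-1 -0.01 -0.09 0 0 0 0;-1 -0.02 -0.18 0 0 0 0;-1 -0.03 -0.27 0 0 0 0;-1 -0.04 -0.36 0 0 0 0;-1 -0.05 -0.45 0 0 0 0;-1 -0.06 -0.54 0 0 0 0;-1 -0.07 -0.63 0 0 0 0;-1 -0.08 -0.72 0 0 0 0;-1 -0.09 -0.81 0 0 0 0;-1 -0.1 -0.9 0 0 0 0;-1 -0.1 -0.9 0 0 0 0",
)

```text
time: 5.8
tool_pos: [555.4, 55.7, 23.6]
tcp_rot: [-3.14, -0.191, -0.221]
contact_force: [0.0, -0.3, -0.4]
grip_width: 91.4
finger_force: 0.0
```

```bash
python3 w.py wrist2; python3 go.py 573 196 26 -0.19 -0.22
```

```text
lid 24114 ((565.332275390625, 47.048133850097656), (80.3986587524414, 60.29063415527344), 79.03770446777344) 75.42776632049681
[(0.78, [501.5, 165.0], array([581.59421565, -22.10492584, 105.        ]))]
t 5.9 pos [555.3  55.   23.6] rot [-3.14  -0.19  -0.221] q [-0.02  0.57  1.83 -0.07  0.55  1.83] F [-0.6  0.4 -0. ]
shift [-0.162 -1.769 -0.06 ] turn [-0.0002 -0.0001 -0.0002]
```

View pics/wrist2.png

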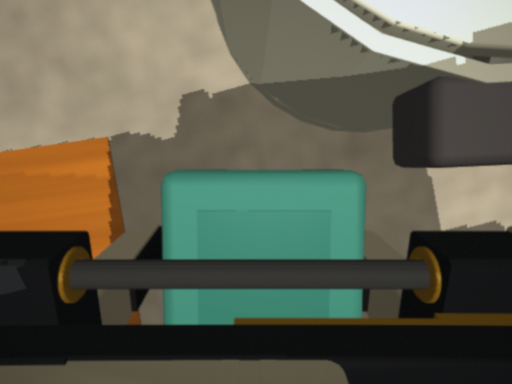

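The cup (248,255 in the picture) follows the right finger squarely, with the inlay ahead on the left. Pushing on.

Call:
step_arm(
  series="-1 -0.01 -0.1 0 0 0 0;-1 -0.02 -0.2 0 0 0 0;-1 -0.025 -0.3 0 0 0 0;-1 -0.03 -0.4 0 0 0 0;-1 -0.04 -0.5 0 0 0 0;-1 -0.05 -0.6 0 0 0 0;-1 -0.06 -0.7 0 0 0 0;-1 -0.065 -0.8 0 0 0 0;-1 -0.07 -0.89 0 0 0 0;-1 -0.07 -0.89 0 0 0 0",
)

```text
time: 6.9
tool_pos: [565.9, 126.4, 22.7]
tcp_rot: [-3.14, -0.191, -0.221]
contact_force: [0.1, 0.1, -0.7]
grip_width: 91.7
finger_force: 0.0
```

```bash
python3 go.py 575 196 25 -0.19 -0.22
```

```text
t 6.9 pos [565.9 126.4  22.7] rot [-3.14  -0.191 -0.221] q [ 0.12  0.61  1.76 -0.11  0.6   2.  ] F [ 0.1  0.1 -0.7]
shift [-0.072 -0.874 -0.042] turn [-0.0002 -0.0001 -0.0001]
```

Call:
step_arm(
  series="-1 -0.01 -0.1 0 0 0 0;-1 -0.02 -0.2 0 0 0 0;-1 -0.025 -0.3 0 0 0 0;-1 -0.03 -0.4 0 0 0 0;-1 -0.04 -0.5 0 0 0 0;-1 -0.05 -0.6 -0.02 0 0 0;-1 -0.06 -0.7 -0.02 0 0 0;-1 -0.065 -0.8 -0.02 0 0 0;-1 -0.07 -0.87 -0.02 0 0 0;-1 -0.07 -0.87 -0.02 0 0 0;-1 -0.07 -0.87 -0.02 0 0 0;-1 -0.07 -0.8 -0.02 0 0 0;-1 -0.07 -0.8 -0.02 0 0 0",
)

```text
time: 8.2
tool_pos: [573.8, 188.1, 23.2]
tcp_rot: [-3.141, -0.19, -0.222]
contact_force: [-0.4, 0.6, -0.1]
grip_width: 91.7
finger_force: 0.0
```

```bash
cat > chk.py <<'E'
from h import *
import sys
c=vision.capture("top"); cv2.imwrite(f"pics/{sys.argv[1]}.png",c["frame"][:,:,::-1]); P=cloud(c); hsv=cv2.cvtColor(c["frame"],cv2.COLOR_RGB2HSV)
q=P[(P[...,2]>68)&(P[...,2]<82)&(hsv[...,1]>60)&(hsv[...,0]>70)&(hsv[...,0]<100)]
q=q[(abs(q[:,0]-576)<90)&(abs(q[:,1]-150)<120)]; print("lid",len(q),cv2.minAreaRect(q[:,:2].astype(np.float32)) if len(q)>9 else 0)
print("inlay",[(r["p"],onz(c,r["position"],0)) for r in models.pinpoint(c,"inlay_center")][:2], "pad",[(r["p"],onz(c,r["position"],105)) for r in models.pinpoint(c,"press_pad")][:2])
E
python3 w.py wrist3; python3 chk.py top3;  python3 go.py 575 190 200 -0.19 -0.22
```

```text
lid 24533 ((585.2537841796875, 186.47076416015625), (79.95796203613281, 60.30297088623047), 78.20015716552734) 75.44641994755655
[]
lid 178 ((575.1123046875, 156.41461181640625), (75.56245422363281, 33.350040435791016), 11.239463806152344)
inlay [] pad [(0.76, array([576.41144143, -20.40822816, 105.        ]))]
t 8.45 pos [574.2 188.9  23.4] rot [-3.14  -0.191 -0.222] q [ 0.23  0.64  1.68 -0.14  0.65  2.13] F [ 0.5 -0.8  0.5]
shift [ 0.426 -0.019 -2.166] turn [-0.0001 -0.0001 -0.0003]
```

View pics/wrist3.png

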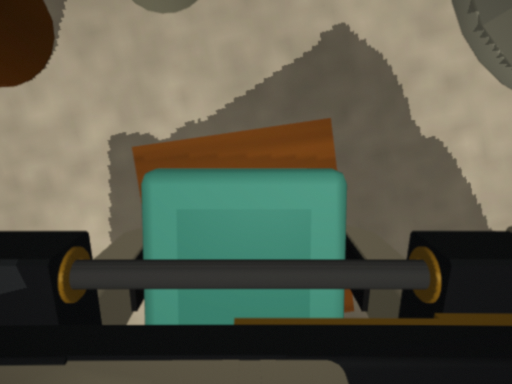

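The cup stands on the inlay (visible all round the part that shows), with a gap at both fingers. I lift straight off.

Call:
step_arm(
  series="-1 0.05 0 -0.25 0 0 0;-1 0.1 0 -0.5 0 0 0;-1 0.15 0 -0.75 0 0 0;-1 0.19 0 -0.98 0 0 0;-1 0.19 0 -0.98 0 0 0",
)

```text
time: 8.95
tool_pos: [575.8, 189.4, 106.0]
tcp_rot: [-3.138, -0.196, -0.222]
contact_force: [0.5, 0.2, -0.2]
grip_width: 91.6
finger_force: 0.0
```

Call:
step_arm(
  series="1 0.19 0 -0.98 0 0 0;1 0.19 0 -0.98 0 0 0;1 0.19 0 -0.98 0 0 0",
)

```text
time: 9.25
tool_pos: [576.5, 189.4, 187.2]
tcp_rot: [-3.137, -0.198, -0.222]
contact_force: [0.6, 0.4, -0.3]
grip_width: 72.6
finger_force: 0.0
```

```bash
python3 go.py 535 -13 185 0 -0.165
```

```text
t 9.25 pos [576.5 189.4 187.2] rot [-3.137 -0.198 -0.222] q [ 0.23  0.43  1.52 -0.1   1.01  2.07] F [ 0.6  0.4 -0.3]
shift [0.045 2.582 0.025] turn [ 0.0002 -0.0316 -0.009 ]
```

Call:
step_arm(
  series="1 0.02 0.6 0 0 -0.0316 -0.009;1 0.02 0.9 0 0 -0.0316 -0.009;1 0.02 0.9 0 0 -0.0316 -0.009;1 0.02 0.9 0 0 -0.0316 -0.009",
)

```text
time: 9.65
tool_pos: [559.6, 117.8, 181.6]
tcp_rot: [3.137, 0.01, -0.167]
contact_force: [0.4, 0.3, 0.3]
grip_width: 40.2
finger_force: 0.0
```

```bash
python3 chk.py top4; python3 go.py 535 -13 185 0 -0.165
```

```text
lid 408 ((551.2833251953125, 193.2030029296875), (78.78282928466797, 37.5963249206543), 79.89120483398438)
inlay [(0.85, array([569.21112756, 194.53520019,   0.        ])), (0.69, array([598.06556704, -22.06697947,   0.        ]))] pad [(0.78, array([573.71720456, -26.41230654, 105.        ]))]
t 9.8 pos [559.4 119.2 182.6] rot [ 3.137  0.009 -0.164] q [ 0.08  0.47  1.45 -0.    1.23  1.81] F [-0.1  0.4 -0. ]
shift [-0.031  1.68  -0.023] turn [0.0007 0.0014 0.0002]
```

View pics/top4.png

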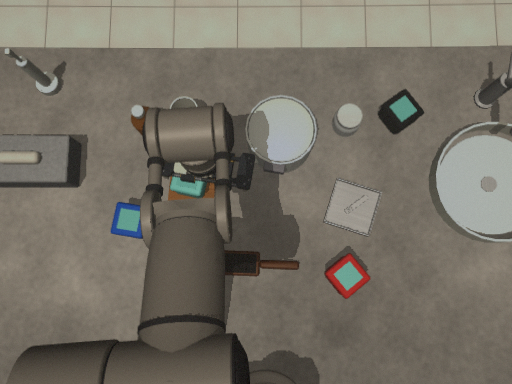

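The arm hides most of the cup (at (187,187)), so I move on to the pad and check again from there.

Call:
step_arm(
  series="1 -0.02 0.6 -0.01 0.0007 0.0014 0;1 -0.02 0.84 -0.01 0.0007 0.0014 0;1 -0.02 0.84 -0.01 0.0007 0.0014 0",
)

```text
time: 10.1
tool_pos: [546.8, 51.1, 184.4]
tcp_rot: [3.141, -0.001, -0.166]
contact_force: [-0.1, -0.5, 0.1]
grip_width: 5.0
finger_force: 0.0
```

Call:
step_arm(
  series="1 -0.02 0.6 0 0 0 0;1 -0.02 0.84 0 0 0 0;1 -0.02 0.84 0 0 0 0;1 -0.02 0.84 0 0 0 0",
)

```text
time: 10.5
tool_pos: [534.9, -12.6, 184.4]
tcp_rot: [-3.141, -0.001, -0.165]
contact_force: [0.0, -0.1, -0.3]
grip_width: 0.7
finger_force: 0.0
```

```bash
python3 chk.py top5; python3 w.py wrist5; python3 go.py 540 -15 98 0 -0.165
```

```text
lid 987 ((573.0868530273438, 188.9552001953125), (79.31263732910156, 79.99858093261719), 77.28996276855469)
inlay [(0.78, array([580.14952824, 187.69905912,   0.        ]))] pad [(0.5, array([558.56101205, 171.1633844 , 105.        ]))]
lid 5457 ((493.1846618652344, -11.052169799804688), (460.2984924316406, 84.96134948730469), 66.87577819824219) 75.3919138529451
[(0.78, [250.3, 139.8], array([581.31026115, -21.78272904, 105.        ]))]
t 10.75 pos [534.8 -12.7 184.3] rot [-3.141e+00 -1.000e-03 -1.630e-01] q [-0.17  0.4   1.56  0.    1.18  1.57] F [-0.   0.1 -0.2]
shift [0.067 0.019 1.079] turn [-0.0001 -0.0001  0.0002]
```

View pics/top5.png

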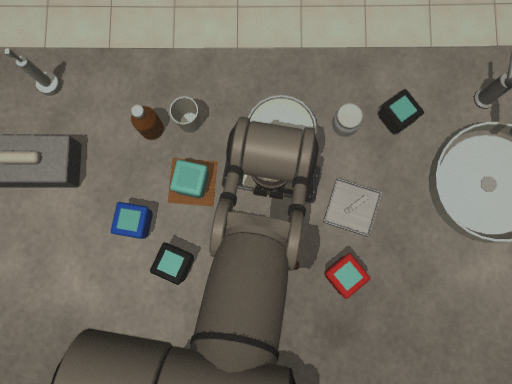

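View pics/wrist5.png

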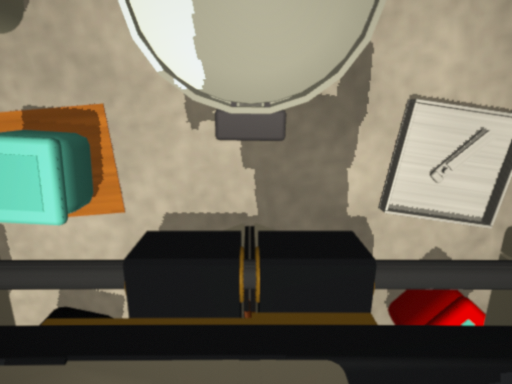

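The top view shows the cup upright and fully on the inlay at (189,179), measured at (573,189) against (576,190). The wrist view shows the grey block at (250,125), aligned with the shut fingers, so I go down in front of it and press.

Call:
step_arm(
  series="1 0.06 0.02 0.6 0 0 0;1 0.06 0.02 1 0 0 0;1 0.06 0.02 1 0 0 0;1 0.06 0.02 1 0 0 0",
)

```text
time: 11.15
tool_pos: [539.5, -15.8, 104.8]
tcp_rot: [-3.141, -0.001, -0.164]
contact_force: [0.5, 0.0, 0.2]
grip_width: 1.0
finger_force: 0.0
```

Call:
step_arm(
  series="1 0.1 0 0.08 0 0 0;1 0.2 0 0.08 0 0 0;1 0.25 0 0.08 0 0 0;1 0.25 0 0.08 0 0 0",
)

```text
time: 11.55
tool_pos: [560.1, -19.7, 98.6]
tcp_rot: [-3.141, -0.003, -0.165]
contact_force: [0.5, 0.9, 1.0]
grip_width: 0.3
finger_force: 0.0
```

```bash
python3 go.py 571.5 -20 98 0 -0.165
```

```text
t 11.55 pos [560.1 -19.7  98.6] rot [-3.141e+00 -3.000e-03 -1.650e-01] q [-0.17  0.53  1.6   0.    1.01  1.56] F [0.5 0.9 1. ]
shift [ 0.141 -0.02   0.008] turn [-0.     -0.0004 -0.    ]
```

Call:
step_arm(
  series="1 0.05 -0.02 0 0 0 0;1 0.1 -0.02 0 0 0 0;1 0.125 -0.02 0 0 0 0;1 0.15 -0.02 0 0 0 0;1 0.15 -0.02 0 0 0 0;1 0.15 -0.02 0 0 0 0",
)

```text
time: 12.15
tool_pos: [570.8, -19.8, 97.9]
tcp_rot: [-3.141, -0.0, -0.165]
contact_force: [-1.7, 0.4, 1.5]
grip_width: 0.6
finger_force: 1.0
```

Call:
step_arm(
  series="1 0.0125 0 0 0 0 0;1 0.025 0 0 0 0 0;1 0.025 0 0 0 0 0",
)

```text
time: 12.45
tool_pos: [572.8, -20.2, 98.0]
tcp_rot: [-3.141, -0.0, -0.165]
contact_force: [-4.1, 1.0, 3.0]
grip_width: 0.6
finger_force: 2.1
```

Call:
step_arm(
  series="1 0.0125 0 0 0 0 0;1 0.025 0 0 0 0 0;1 0.025 0 0 0 0 0;1 0.025 0 0 0 0 0",
)

```text
time: 12.85
tool_pos: [575.0, -20.5, 98.0]
tcp_rot: [-3.141, -0.001, -0.165]
contact_force: [-4.2, 0.4, 4.1]
grip_width: 0.1
finger_force: 2.5
```

Call:
step_arm(
  series="1 0.01 0 0 0 0 0;1 0.01 0 0 0 0 0;1 -0.5 0 0 0 0 0;1 -1 0 0 0 0 0;1 -1 0 0 0 0 0;1 -1 0 -0.5 0 0 0;1 -1 0 -1 0 0 0;1 -1 0 -1 0 0 0",
)

```text
time: 13.65
tool_pos: [500.7, -8.2, 183.3]
tcp_rot: [-3.141, -0.014, -0.165]
contact_force: [-0.2, -0.2, 0.8]
grip_width: 0.4
finger_force: 0.0
```

```bash
python3 w.py wrist6; python3 -c "
from h import *
c=vision.capture('scene');cv2.imwrite('pics/s6.png',cv2.resize(c['frame'][130:330,130:400],None,fx=2.9,fy=2.9)[:,:,::-1])"; python3 chk.py top6; python3 go.py 500 -15 180 0 -.165
```

```text
lid 6026 ((473.851318359375, -7.8510284423828125), (451.5736083984375, 209.0890350341797), 79.92461395263672) 75.42899759119967
[(0.83, [247.1, 143.9], array([545.54620739, -15.09876557, 105.        ]))]
lid 991 ((572.9884033203125, 188.61172485351562), (79.33204650878906, 79.34600067138672), 77.06130981445312)
inlay [(0.76, array([570.54465006, 189.8380715 ,   0.        ]))] pad []
t 13.95 pos [495.7  -7.4 176.6] rot [-3.141e+00  1.000e-03 -1.650e-01] q [-0.17  0.34  1.68  0.    1.13  1.57] F [-0.6 -0.9 -0.1]
shift [ 0.069  0.085 -0.043] turn [-0.      0.0002 -0.    ]
```

View pics/wrist6.png

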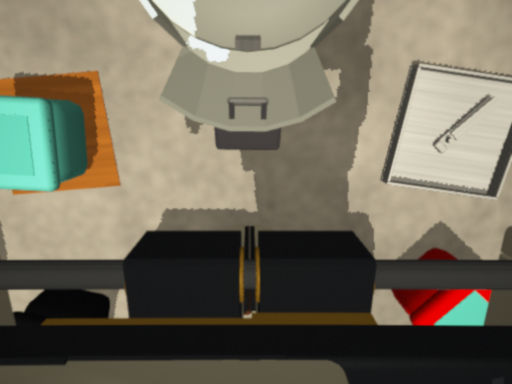

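The flap now stands ajar, with its block at (248,137). The cup is upright on the inlay at left, the tray is undisturbed and the arm touches nothing.

```bash
python3 -c "
from h import *
print(order.close_job())"
```

```text
the job is handed in; nothing more can be done
None
```

The job is handed in: the cup stands upright on the inlay, about 3 mm off centre, the flap sprang ajar and swung out freely after one press on its block, and as far as the pictures show nothing else was moved.

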